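# Hook the spindle tray out from under the polishing ledge

### The job

The tray holding the three brass spindles is due for polishing. Pick up the hooked pull rod by its wooden handle, reach it under the steel ledge, drop its prong into the pull loop on the front of that tray and draw the tray out to its stop. Then unhook the rod and lay it down gently, flat on the open bench, leaving the tray out and the empty tray where it is.

Things in the scene. Friction and masses are not known exactly. Their poses are not given: they have to be found in the camera images.
- pull_hook: Hooked rod, 0.15 kg. Flat-sided wooden handle: own x -55 to 55, 24 wide (y), z 0 to 42; origin under its centre, bench at z 0. Steel rod 8 thick runs along +x at z 33 from the handle to x 170, then turns straight down: an 8 thick prong, tip at z 0, 29 free below the rod. Balance near x 30; grip the handle from above there. The like handle with a short straight rod and no prong is not it.
- tray_eye (a point): Middle of the pull loop of the tray with three brass spindles, 45 above the bench. Loop: flat level square of steel bar 6 thick (z 42 to 48), opening 34 x 34, on the tray's front wall; a prong drops in from above. Own -x: level way the tray slides out (the hook points along +x to enter); y across; z up. Tray shut: 53 inside the ledge's front edge. Tray 100 wide, rim 58 above the bench.
- station: Steel ledge, 90 deep (own x 0 to 90), 272 wide (y), underside 130 and top 148 above the bench, on green posts 248 apart inside. Origin: on the bench under the middle of its front edge; own +x points in under the ledge. Two grey trays slide side by side beneath, at y 60 and -60 in either order, fronts hidden, rear parts open to view from above. Small metal pieces stand on the ledge.
- tray (a joint): Slide of the tray with the spindles, in m: 0 fully in, 0.12 out at its stop; starts between 0 and 0.015. About 3 N of friction; it stays where it is left.
- spare_tray_eye (a point): The same point on the like pull loop of the empty tray, which stays where it is.

How it is judged:
On the way, in this order (a step that is already met when the one before it is completed fails the run):
1. the rod's prong is down inside the loop of the spindle tray (x of tray_eye in the frame of pull_hook between 0.146 and 0.194 m and y of tray_eye in the frame of pull_hook between -0.022 and 0.022 m and z of tray_eye in the frame of pull_hook between 0.002 and 0.032 m), for 0.1 s.
2. the spindle tray is drawn out to within 20 mm of its stop, with the prong still in the loop (all of step 1 and value of joint tray above 0.1 m), for 0.1 s.
At the end, for the whole second after the job is handed in: The spindle tray is at least 100 mm out (stop at 120), the rod lies still on the bench (its origin less than 25 mm above the bench top) with its prong out of the loop, and the empty tray is within 20 mm of where it was (value of joint tray above 0.1 m and not (x of tray_eye in the frame of pull_hook between 0.146 and 0.194 m and y of tray_eye in the frame of pull_hook between -0.022 and 0.022 m and z of tray_eye in the frame of pull_hook between 0.002 and 0.032 m) and height (world z) of pull_hook between -0.01 and 0.025 m and linear speed of pull_hook below 0.02 m/s and distance of spare_tray_eye from where it was at the start of the episode below 0.02 m); the robot touches nothing.
It fails at once if the empty tray is moved by 20 mm or more (distance of spare_tray_eye from where it was at the start of the episode above 0.02 m).
It fails at once if the rod is dropped or thrown (faster than 0.8 m/s out of the fingers, a fall of over 30 mm) (linear speed of pull_hook above 0.8 m/s and contact force between the fingers and pull_hook below 0.05 N).
It also fails if it takes over 54 s, if anything falls off the work surface, if the arm or the gripper's body presses on something with over 40 N, if the wrist force passes 120 N, or if a joint passes its speed limit or range.

### The arm

A 7-joint arm with a two-finger parallel gripper is mounted at the origin on the work surface. World frame = base frame: x ahead of the robot, y to its left, z up, the work surface at z = 0. Lengths are in m, angles in rad, forces in N, time in s.
With the tool pointing down it reaches from about 0.425 to 0.925 m from the base axis. Payload 6.8 kg.
Tool frame: the origin (TCP) lies between the finger pads; the fingertips stand 22 mm ahead of it and the grasp point (between the pads) lies 3 mm ahead of it; z points along the fingers, y is the line along which they close (so a half turn about z gives the same grasp; the last joint's range is limited). The gripper opens to 85 mm and grips with 20 to 120 N. Pads are 22 mm wide; open, the fingers measure 114 mm over their backs; the gripper's body (76 mm by 85 mm) begins 54 mm behind the grasp point. The pads swing forward as they close: fully open they stand 13 mm farther back than shut.
Start: joints at [1.101, 0.477, 0.022, 1.555, -0.011, 1.109, -0.083], TCP at [0.239, -0.631, 0.253] pointing down, gripper open.
Joint ranges: [-2.96, 2.96], [-0.34, 2.1], [-1.41, 1.46], [0.24, 2.44], [-1.37, 4.51], [0.17, 1.92], [-2.96, 2.96]. Speed limits (rad/s): [2.39, 2.39, 3.14, 3.14, 3.14, 3.14, 3.14].

### API

Orientations are given as a unit quaternion [w, x, y, z].
In Python, from station import bot gives the robot as it stands.
- The arm moves only by the tool servo_tool, never from a script. Its argument "motion" is a list that holds one entry, the list of rows, each a list of 5 numbers: the opening, from 0 (shut) to 1 (fully open), then the shift along the world's x, y, z each as a share of 0.04 m, from -1 to 1, then the turn about the world's z as a share of 0.12 rad, from -1 to 1. A call has 1 to 20 rows; each row shifts and turns the commanded pose from where the row before left it; what a row does not reach is not made up. A row lasts 1/10 s, in which the tool goes at most 50 mm and 8.59 degrees, less where a joint would pass 70% of its speed; a pose out of reach is approached as far as the arm can. A call with a number of a shift or a turn outside -1 to 1 is refused whole. A call with a gripper value outside its range is refused whole. The fingers move at their own pace and stop on an object; "newtons" is the grip in N (left out, the last holds). Time passes only in rows, so rows that do not move let the fingers close. It gives the time, the measured TCP pose, the force, the opening and the grip force at its end, in the units of the state.
- bot.get_obs(): the state, without advancing time (a new reading comes with each control period).
- bot.read_camera(name): name is "side" or "top" or "wrist"; returns (picture, depth): 480x640x3 uint8, red, green, blue; 480x640 float32, m along the optical axis (not along the pixel's ray), 0 where there is no reading.
- bot.get_calibration(name): a dict with "fovy" (degrees; the focal length in pixels is half the picture's height over the tangent of half this angle, whatever the lens; pixels are square), "cx", "cy" (the principal point, pixels), "view" (4x4, takes a point from world to camera coordinates). Camera axes: x right, y down, z forward; pixel columns grow to the right and rows downward; lengths in m; the calibration is good to about 2 mm. A picture is of the moment at which its call begins: read the wrist's pose just before it. get_calibration takes no time and is no camera call; for the wrist camera it gives the pose at the moment of the call.
- bot.hand_in(): hands the job in; it is judged then, once.
The state is a dict: "t": time; "q": joint angles; "joint_vel": joint speeds; "joint_torque": joint torques, N m; "eef_pos": TCP position; "tool_rot": TCP orientation; "contact_force": force on the tool from outside, world axes, zero at the start; "torque": the same for the moment, N m; "gripper_width": opening from 0.0 (shut) to 1.0 (fully open); "grasp_force": force on a finger pad.
Only numpy, scipy, OpenCV 4.12 (cv2) and the standard library are available. Lean on these libraries where they do the work, as an engineer would, in place of code of your own. Each camera call takes 0.05 s, during which the arm holds its last target. There are 200 camera calls.

## Working session

There is one attempt and no reset: what is moved stays moved. The work goes in short steps, Python scripts to look and compute and a tool call to move; the robot and the scene stay as the last step left them, time stands still between calls to the robot, and variables do not carry over. Pictures are saved under pics/ and viewed, at most 10 in all, crops included, and the job is handed in when it is done.

Besides the shell and the picture viewer there is one more tool, called as name(argument=value, ...) on one line, values as JSON. servo_tool: Moves the arm, as the interface text tells. Shift numbers are shares of 0.04 m and turn numbers shares of 0.12 rad, none past 1 either way. Its arguments: {"type":"object","properties":{"motion":{"type":"array"},"newtons":{"type":"number"}},"required":["motion"]}

```bash
mkdir -p pics; cat > h.py <<'E'
import numpy as np, cv2
from station import bot
def save(n,f):
    im,d=bot.read_camera(n); c=bot.get_calibration(n)
    np.savez(f'{f}.npz',im=im,d=d,view=c['view'],fovy=c['fovy'],cx=c['cx'],cy=c['cy'])
    cv2.imwrite(f'pics/{f}.png',im[:,:,::-1])
def load(f): return np.load(f'{f}.npz')
def px(L,u,v,z=None,r=1):
    f=240/np.tan(np.radians(float(L['fovy']))/2); V=np.array(L['view'])
    ray=np.array([(u-L['cx'])/f,(v-L['cy'])/f,1.]); R,t=V[:3,:3],V[:3,3]
    o=-R.T@t; w=R.T@ray
    if z is None:
        p=L['d'][int(v)-r:int(v)+r+1,int(u)-r:int(u)+r+1]; s=np.median(p[p>0])
    else: s=(z-o[2])/w[2]
    return o+s*w
E
python3 - <<'E'
from h import *
save('top','top0'); save('side','side0')
o=bot.get_obs(); print(o['t'],o['eef_pos'],o['tool_rot'],o['contact_force'])
for n in('top','side'):
    L=load(n+'0'); V=L['view']; print(n,-V[:3,:3].T@V[:3,3],V[:3,:3].round(3).tolist())
E
```

```text
0.1 [ 0.2387586  -0.63084671  0.2524252 ] [-8.08230596e-04  9.83679460e-01  1.79927830e-01 -2.05033844e-04] [-0.94313447 -0.18677393 -0.95160168]
top [ 0.41137897 -0.01533338  1.30869824] [[0.024, -1.0, -0.013], [-0.995, -0.023, -0.098], [0.097, 0.015, -0.995]]
side [0.21469343 0.57752042 0.78512622] [[-0.872, -0.49, 0.005], [-0.365, 0.643, -0.674], [0.327, -0.589, -0.739]]
```

View pics/top0.png

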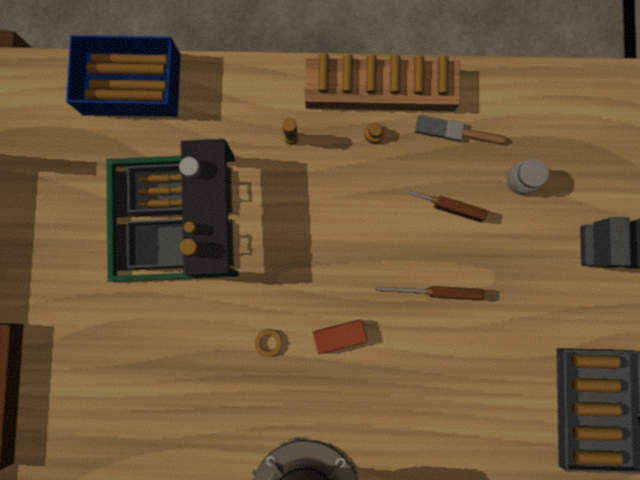

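View pics/side0.png

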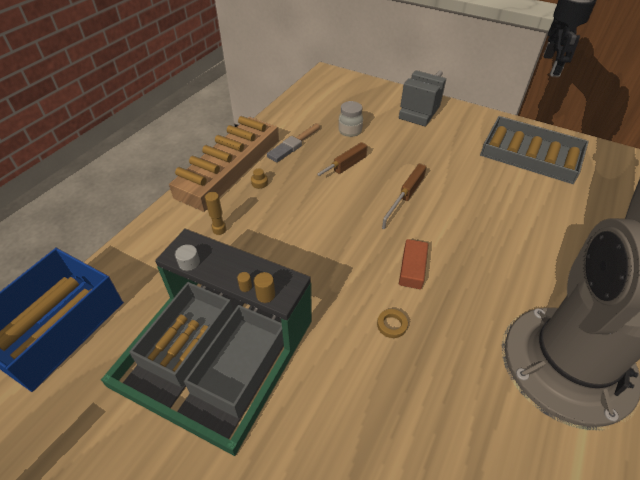

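```bash
python3 - <<'E'
from h import *
L=load('top0'); im=L['im'][:,:,::-1]
a=cv2.resize(im[130:290,100:260],None,fx=3.7,fy=3.7,interpolation=cv2.INTER_CUBIC)[:592]
b=cv2.resize(im[270:315,370:495],None,fx=1.6*1,fy=1.6,interpolation=cv2.INTER_CUBIC)
o=np.zeros((592,800,3),np.uint8); o[:,:592]=a; o[:72,600:800]=b
o=cv2.convertScaleAbs(o,alpha=1.6,beta=20)
cv2.imwrite('pics/crop1.png',o)
for n,u,v in [('handle',457,293),('handleL',432,292),('handleR',482,294),('rod',400,290),('ledge FR',236,270),('ledge',215,215),('ledgeTR',225,145),('bar1',247,192),('bar2',250,243)]:
    print(n,px(L,u,v).round(4))
E
```

```text
handle [ 0.4407 -0.3138  0.043 ]
handleL [ 0.4416 -0.2609  0.0418]
handleR [ 0.4399 -0.3675  0.0404]
rod [ 0.4444 -0.1939  0.034 ]
ledge FR [0.4802 0.1636 0.0111]
ledge [0.5813 0.1906 0.1481]
ledgeTR [0.7269 0.1779 0.137 ]
bar1 [ 6.569e-01  1.469e-01 -5.000e-04]
bar2 [ 5.418e-01  1.362e-01 -5.000e-04]
```

View pics/crop1.png

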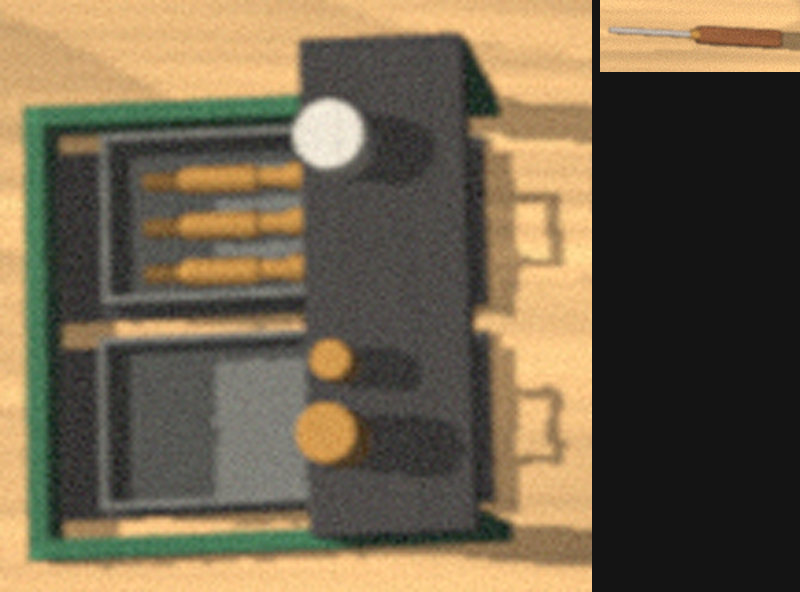

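```bash
cat >> h.py <<'E'
def cloud(L,u0,u1,v0,v1):
    f=240/np.tan(np.radians(float(L['fovy']))/2); V=np.array(L['view'])
    v,u=np.mgrid[v0:v1,u0:u1]; s=L['d'][v0:v1,u0:u1].astype(float)
    c=np.stack([(u-L['cx'])/f*s,(v-L['cy'])/f*s,s],-1)[s>0]
    return (c-V[:3,3])@V[:3,:3]
E
python3 - <<'E'
from h import *
L=load('top0')
def rect(p,n):
    r=cv2.minAreaRect(p[:,:2].astype(np.float32)*1000); print(n,len(p),np.round(cv2.boxPoints(r)).tolist(),np.round(r[0],1),np.round(r[1],1),round(r[2],2),p[:,2].mean().round(4))
P=cloud(L,100,260,130,290); rect(P[abs(P[:,2]-.148)<.006],'ledge')
for y in (.25,.35):print()
H=cloud(L,425,495,280,306); h=H[H[:,2]>.03]; rect(h,'handle')
H=cloud(L,370,428,280,306); r=H[H[:,2]>.02]; print('rod ends',r[r[:,1].argmax()],r[r[:,1].argmin()]); print('rod line',np.polyfit(r[:,1],r[:,0],1), r[:,2].mean())
rim=P[abs(P[:,2]-.058)<.006]; 
# tray rear rims
for n,a,b in(('sp',.60,.74),('empty',.46,.60)):
    q=rim[(rim[:,0]>a)&(rim[:,0]<b)]; print(n,len(q),np.percentile(q,[1,50,99],axis=0).round(4).tolist())
# by pixels: front edge of ledge, tray rim corners
for u,v,z in[(100+460/3.7,130+35/3.7,.148),(100+478/3.7,130+530/3.7,.148),(100+300/3.7,130+40/3.7,.148),(100+311/3.7,130+536/3.7,.148),
 (100+101/3.7,130+135/3.7,.058),(100+101/3.7,130+305/3.7,.058),(100+99/3.7,130+337/3.7,.058),(100+100/3.7,130+510/3.7,.058)]:
    print(px(L,u,v,z).round(4))
for u,v in((376.5,289),(404,291),(429,292)): print('rodpx',px(L,u,v,.035))
E
```

```text
ledge 5342 [[461.0, 250.0], [467.0, 159.0], [739.0, 178.0], [733.0, 269.0]] [600.1 214. ] [272.6  91.4] 4.02 0.1478


handle 626 [[428.0, -368.0], [452.0, -369.0], [456.0, -247.0], [432.0, -247.0]] [ 442.1 -307.9] [121.8  24. ] 88.2 0.0405
rod ends [ 0.4477472  -0.14147594  0.02099682] [ 0.43725654 -0.25214656  0.03192901]
rod line [0.03179557 0.45161028] 0.035448943058492575
sp 359 [[0.6003, 0.1804, 0.0521], [0.6559, 0.3622, 0.0574], [0.7268, 0.4019, 0.0631]]
empty 384 [[0.4638, 0.1608, 0.0524], [0.5364, 0.3628, 0.0575], [0.5998, 0.3974, 0.0634]]
[0.7353 0.1779 0.148 ]
[0.4663 0.158  0.148 ]
[0.7307 0.2651 0.148 ]
[0.4609 0.2469 0.148 ]
[0.6962 0.401  0.058 ]
[0.5959 0.3955 0.058 ]
[0.5771 0.3956 0.058 ]
[0.4768 0.3896 0.058 ]
rodpx [ 0.44528598 -0.14334981  0.035     ]
rodpx [ 0.44242255 -0.20232325  0.035     ]
rodpx [ 0.44157359 -0.25583306  0.035     ]
```

servo_tool(motion=[[[1,0.424,0.72,-0.213,0.818],[1,0.424,0.72,-0.213,0.818],[1,0.424,0.72,-0.213,0.818],[1,0.424,0.72,-0.213,0.818],[1,0.424,0.72,-0.213,0.818],[1,0.424,0.72,-0.213,0.818],[1,0.424,0.72,-0.213,0.818],[1,0.424,0.72,-0.213,0.818],[1,0.424,0.72,-0.213,0.818],[1,0.424,0.72,-0.213,0.818],[1,0.424,0.72,-0.213,0.818],[1,0.424,0.72,-0.213,0.818],[1,0,0,0,0],[1,0,0,0,0]]], newtons=60)

```text
t: 1.5
eef_pos: [0.4424, -0.2851, 0.1507]
tool_rot: [-0.0, 0.718, 0.696, -0.0]
contact_force: [-0.0, -1.0, -0.0]
gripper_width: 1.002
grasp_force: 0.0
```

```bash
python3 - <<'E'
from h import *
from scipy.spatial.transform import Rotation as R
save('wrist','w1'); o=bot.get_obs(); q=o['tool_rot']
M=R.from_quat([*q[1:],q[0]]).as_matrix(); print(o['t'],o['eef_pos'],M.round(3).tolist(),np.degrees(np.arctan2(M[1,1],M[0,1])))
L=load('w1'); V=L['view']; print(-V[:3,:3].T@V[:3,3],V[2,:3],L['fovy'])
E
```

```text
1.55 [ 0.44198029 -0.28628842  0.15091544] [[0.032, 0.999, -0.001], [0.999, -0.032, -0.0], [-0.0, -0.001, -1.0]] -1.853842890513647
[ 0.44368786 -0.21690222  0.27204999] [-0.00964227 -0.27174918 -0.96231981] 65.17290519799992
```

View pics/w1.png

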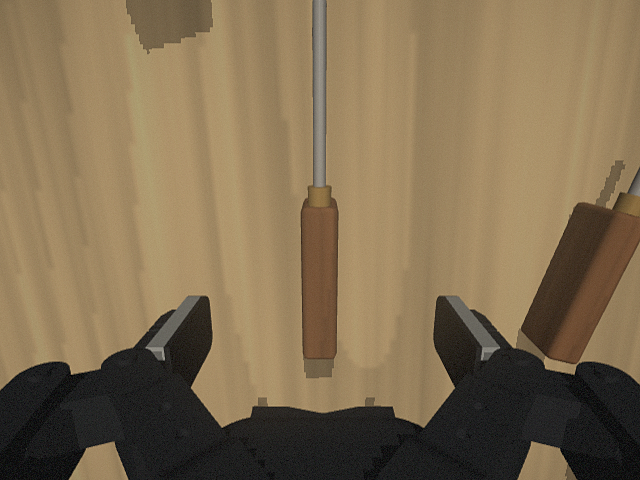

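```bash
python3 - <<'E'
from h import *
o=bot.get_obs(); print(o['q'].round(3) if hasattr(o['q'],'round') else o['q'])
L=load('w1')
for u,v in((319,203),(319,357),(303,300),(337,300)): print(px(L,u,v,.042).round(4))
E
```

```text
[ 0.742  0.386 -0.35   1.984  0.181  0.801  0.257]
[ 0.4399 -0.2606  0.042 ]
[ 0.4361 -0.3699  0.042 ]
[ 0.4269 -0.326   0.042 ]
[ 0.4497 -0.3267  0.042 ]
```

servo_tool(motion=[[[0.7,0,0,-0.8,0],[0.7,0,0,-0.8,0],[0.7,0,0,-0.6,0],[0.7,0,0,-0.5,0],[0.7,0,0,-0.4,0],[0.7,0,0,0,0],[0.7,0,0,0,0],[0,0,0,0,0],[0,0,0,0,0],[0,0,0,0,0],[0,0,0,0,0],[0,0,0,0,0],[0,0,0,0,0]]], newtons=60)

```text
t: 2.85
eef_pos: [0.4429, -0.2863, 0.0281]
tool_rot: [0.001, 0.718, 0.696, -0.0]
contact_force: [-1.7, 0.5, 5.9]
gripper_width: 0.274
grasp_force: 59.9
```

servo_tool(motion=[[[0,0,0,0.3,0],[0,0,0,0.5,0],[0,0,0,0.6,0],[0,0,0,0.475,0],[0,0.586,0.636,0,0.085],[0,0.586,0.636,0,0.085],[0,0.586,0.636,0,0.085],[0,0.586,0.636,0,0.085],[0,0.586,0.636,0,0.085],[0,0.586,0.636,0,0.085],[0,0.586,0.636,0,0.085],[0,0.586,0.636,0,0.085],[0,0.586,0.636,0,0.085],[0,0.586,0.636,0,0.085],[0,0,0,0,0],[0,0,0,0,0],[0,0,0,0,0]]])

```text
t: 4.55
eef_pos: [0.676, -0.0328, 0.1021]
tool_rot: [-0.0, 0.682, 0.731, -0.001]
contact_force: [0.1, -0.4, -2.0]
gripper_width: 0.27
grasp_force: 59.2
```

```bash
python3 - <<'E'
from h import *
from scipy.spatial.transform import Rotation as R
save('top','top1'); save('side','side1'); o=bot.get_obs(); q=o['tool_rot']
M=R.from_quat([*q[1:],q[0]]).as_matrix(); print(o['t'],o['eef_pos'],M[:,2],np.degrees(np.arctan2(M[1,1],M[0,1]))+90,o['contact_force'])
a=load('top1')['im'][110:310,100:380,::-1];b=load('side1')['im'][150:400,120:480,::-1]
o=np.zeros((600,800,3),np.uint8);o[:300,:420]=cv2.resize(a,(420,300));o[300:,:432]=cv2.resize(b,(432,300))
a=cv2.resize(load('top1')['im'][130:260,210:310,::-1],(370,481),interpolation=2); o[:481,430:]=a
cv2.imwrite('pics/c2.png',cv2.convertScaleAbs(o,alpha=1.5,beta=15))
E
```

```text
4.65 [ 0.67609993 -0.03312549  0.10216244] [-6.57341773e-04 -9.95235667e-04 -9.99999289e-01] 93.94859591522932 [ 0.22622071 -0.03315013 -1.31642387]
```

View pics/c2.png

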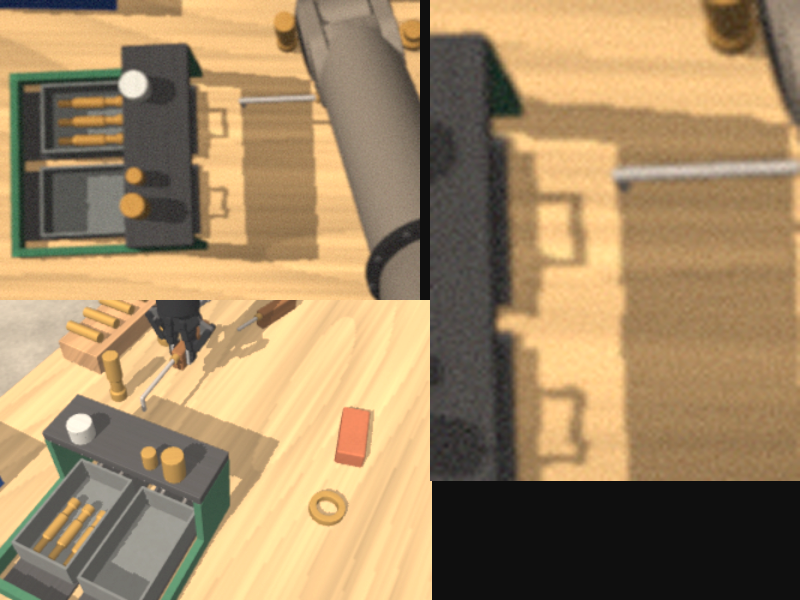

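```bash
python3 - <<'E'
from h import *
L=load('top1')
print('prong',px(L,260,177.3,.108),px(L,300,176,.108))
u=np.array([-.070,.9975]);v=np.array([-.9975,-.070]);O=np.array([.603,.1685])
st=lambda p:((p[:2]-O)@u*1000,(p[:2]-O)@v*1000)
P=lambda x,y:(210+(x-430)/3.7,130+y/3.7)
for n,x,y in[('near',622,230),('near2',627,400),('far',795,230),('loop out mid',580,229),('loop side top',560,196),('side bot',560,262),('spare out',582,427),('sp top',565,393),('sp bot',565,460),('front wall sh',538,229),('spare wall sh',540,427)]:
    print(n,np.round(st(px(L,*P(x,y),0.)),1))
g=cv2.cvtColor(L['im'],cv2.COLOR_RGB2GRAY).astype(float)
for r0,r1 in((188,196),(241,249)): print(g[r0:r1,225:268].mean(0).round().astype(int))
E
```

```text
prong [0.66799603 0.10756812 0.108     ] [0.67251345 0.02491075 0.108     ]
near [-58.9 -50.2]
near2 [-58.   53.8]
far [-163.9  -45.2]
loop out mid [-33.4 -52.1]
loop side top [-21.9 -73. ]
side bot [-20.5 -32.4]
spare out [-30.2  68.8]
sp top [-20.7  47.8]
sp bot [-19.3  88.3]
front wall sh [ -7.8 -53.3]
spare wall sh [-4.9 67.7]
[ 32  24  18  20  24  32  51  70  80  84  82  81  82  91 111 129 132 134
 131 131 131 129 113  94  82  85 101 118 130 132 132 133 131 132 131 126
 108  89  80  81  82  83  82]
[ 42  39  31  20  22  22  25  38  60  76  80  81  79  82  92 112 125 128
 127 129 127 124 109  90  81  86 107 122 128 126 127 127 129 125 128 126
 124 108  89  80  78  77  78]
```

servo_tool(motion=[[[0,-0.022,0.331,0,0],[0,-0.022,0.331,0,0],[0,-0.022,0.331,0,0],[0,-0.022,0.331,0,0],[0,-0.022,0.331,0,0],[0,-0.022,0.331,0,0],[0,-0.022,0.331,0,0],[0,-0.022,0.331,0,0],[0,0,0,0,0],[0,0,0,0,0]]])

```text
t: 5.65
eef_pos: [0.6698, 0.0747, 0.102]
tool_rot: [0.0, 0.681, 0.732, -0.0]
contact_force: [-0.1, -0.3, -1.8]
gripper_width: 0.272
grasp_force: 59.2
```

servo_tool(motion=[[[0,0,-0.03,-0.15,0],[0,0,0,-0.15,0],[0,0,0,-0.12,0],[0,0,0,-0.12,0],[0,0,0,-0.12,0],[0,0,0,-0.12,0],[0,0,0,0,0],[0,0,0,0,0]]])

```text
t: 6.45
eef_pos: [0.6698, 0.0735, 0.0708]
tool_rot: [-0.0, 0.682, 0.732, -0.0]
contact_force: [-0.6, -0.8, -1.6]
gripper_width: 0.271
grasp_force: 59.2
```

servo_tool(motion=[[[0,0,0,-0.11,0],[0,0,0,-0.11,0],[0,0,0,-0.11,0],[0,0,0,-0.11,0],[0,0,0,0,0],[0,0,0,0,0],[0,0,0,0,0]]])

```text
t: 7.15
eef_pos: [0.6699, 0.0735, 0.0534]
tool_rot: [0.0, 0.682, 0.732, 0.0]
contact_force: [0.6, -0.7, -1.3]
gripper_width: 0.273
grasp_force: 59.2
```

servo_tool(motion=[[[0,0.01,-0.15,0,0],[0,0.021,-0.3,0,0],[0,0.021,-0.3,0,0],[0,0.021,-0.3,0,0],[0,0.021,-0.3,0,0],[0,0.021,-0.3,0,0],[0,0.021,-0.3,0,0],[0,0.021,-0.3,0,0],[0,0.021,-0.3,0,0]]])

```text
t: 8.05
eef_pos: [0.6769, -0.0296, 0.0533]
tool_rot: [-0.0, 0.682, 0.732, -0.0]
contact_force: [-1.4, 3.7, -0.9]
gripper_width: 0.268
grasp_force: 59.2
```

servo_tool(motion=[[[0,0.008,-0.12,0,0],[0,0.007,-0.1,0,0],[0,0.007,-0.1,0,0],[0,0,0,0,0]]])

```text
t: 8.45
eef_pos: [0.6779, -0.0423, 0.0532]
tool_rot: [0.0, 0.682, 0.732, -0.0]
contact_force: [0.2, 0.6, -1.8]
gripper_width: 0.272
grasp_force: 59.1
```

```bash
python3 - <<'E'
from h import *
save('top','top2')
a=load('top2')['im'][130:290,100:313,::-1]
cv2.imwrite('pics/c3.png',cv2.convertScaleAbs(cv2.resize(a,(792,595),interpolation=2),alpha=1.5,beta=15))
E
```

```text
(no output)
```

View pics/c3.png

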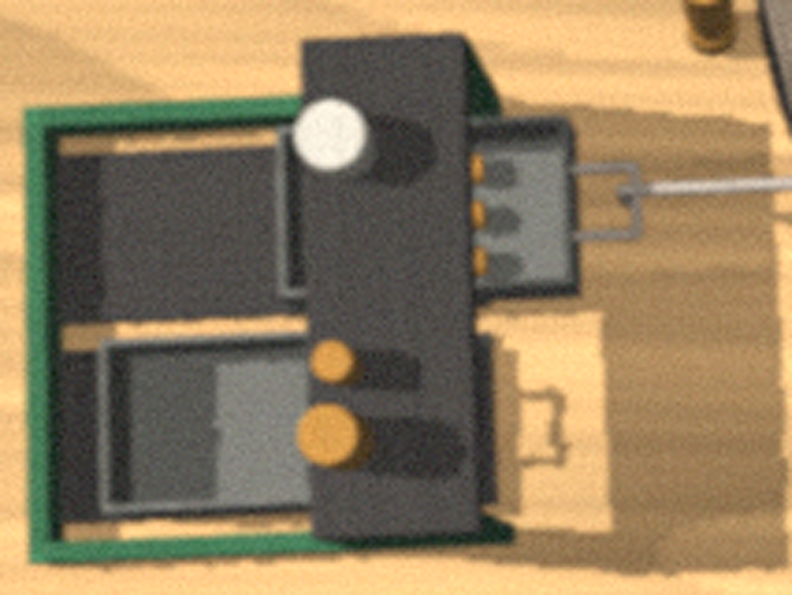

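servo_tool(motion=[[[0,0.004,-0.05,0,0],[0,0.004,-0.05,0,0],[0,0,0,0,0]]])

```text
t: 8.8
eef_pos: [0.6781, -0.0453, 0.0533]
tool_rot: [-0.0, 0.682, 0.732, 0.0]
contact_force: [-0.1, 2.6, -2.3]
gripper_width: 0.272
grasp_force: 59.1
```

```bash
python3 - <<'E'
from h import *
L=load('top2')
a,b=px(L,100+101/3.7,130+220/3.7,.058),px(L,100+277/3.718,130+215/3.718,.058); print(a,b,np.linalg.norm(a-b))
print(bot.get_obs()['contact_force'])
E
```

```text
[0.64586113 0.39821232 0.058     ] [0.65165941 0.29631194 0.058     ] 0.10206520982152775
[-0.11404791  2.6431355  -2.29001897]
```

servo_tool(motion=[[[0,0.004,-0.05,0,0],[0,0.004,-0.05,0,0],[0,0,0,0,0]]])

```text
t: 9.1
eef_pos: [0.6784, -0.0473, 0.0532]
tool_rot: [-0.001, 0.681, 0.732, 0.001]
contact_force: [0.1, 7.3, -2.0]
gripper_width: 0.272
grasp_force: 59.0
```

servo_tool(motion=[[[0,-0.01,0.15,0,0],[0,-0.01,0.15,0,0],[0,0,0,0,0],[0,0,0,0.15,0],[0,0,0,0.3,0],[0,0,0,0.4,0],[0,0,0,0.4,0],[0,0,0,0.4,0],[0,0,0,0,0]]])

```text
t: 10.0
eef_pos: [0.6798, -0.0373, 0.1232]
tool_rot: [0.002, 0.682, 0.732, 0.002]
contact_force: [0.2, -0.3, -0.8]
gripper_width: 0.278
grasp_force: 59.0
```

servo_tool(motion=[[[0,-0.494,-0.519,0,-0.07],[0,-0.494,-0.519,0,-0.07],[0,-0.494,-0.519,0,-0.07],[0,-0.494,-0.519,0,-0.07],[0,-0.494,-0.519,0,-0.07],[0,-0.494,-0.519,0,-0.07],[0,-0.494,-0.519,0,-0.07],[0,-0.494,-0.519,0,-0.07],[0,-0.494,-0.519,0,-0.07],[0,-0.494,-0.519,0,-0.07],[0,-0.494,-0.519,0,-0.07],[0,-0.494,-0.519,0,-0.07],[0,0,0,-0.5,0],[0,0,0,-0.6,0],[0,0,0,-0.6,0],[0,0,0,-0.4,0],[0,0,0,-0.15,0],[0,0,0,0,0],[0,0,0,0,0]]])

```text
t: 11.9
eef_pos: [0.441, -0.2866, 0.0297]
tool_rot: [0.0, 0.718, 0.697, 0.0]
contact_force: [-0.1, 0.5, -0.9]
gripper_width: 0.273
grasp_force: 59.3
```

servo_tool(motion=[[[0,0,0,-0.03,0],[0,0,0,-0.02,0],[0,0,0,0,0]]])

```text
t: 12.2
eef_pos: [0.4409, -0.2867, 0.0281]
tool_rot: [0.001, 0.718, 0.696, 0.0]
contact_force: [-1.3, 0.7, 5.8]
gripper_width: 0.272
grasp_force: 60.3
```

On the bench (upward force). Release gently and lift away.

servo_tool(motion=[[[0.35,0,0,0,0],[0.45,0,0,0,0],[0.6,0,0,0,0],[0.7,0,0,0,0],[0.7,0,0,0,0],[0.7,0,0,0,0],[0.7,0,0,0.3,0],[0.7,0,0,0.6,0],[0.7,0,0,0.9,0],[0.7,0,0,0.9,0],[0.7,0,0,0.9,0],[0.7,-0.5,-0.8,0.5,0],[0.7,-0.5,-0.8,0.5,0],[0.7,-0.5,-0.8,0,0],[0.7,-0.5,-0.8,0,0],[0.7,0,0,0,0],[0.7,0,0,0,0]]])

```text
t: 13.9
eef_pos: [0.3599, -0.4149, 0.2119]
tool_rot: [0.0, 0.718, 0.696, 0.0]
contact_force: [-0.4, 0.6, 0.6]
gripper_width: 0.701
grasp_force: 0.0
```

```bash
python3 - <<'E'
from h import *
save('top','top3')
H=cloud(load('top3'),370,495,275,310); h=H[H[:,2]>.025]; print(len(h),np.percentile(h,[1,50,99],axis=0).round(3).tolist())
cv2.imwrite('pics/top3b.png',load('top3')['im'][:,:,::-1])
E
```

```text
814 [[0.429, -0.368, 0.03], [0.444, -0.293, 0.04], [0.455, -0.147, 0.047]]
```

View pics/top3b.png

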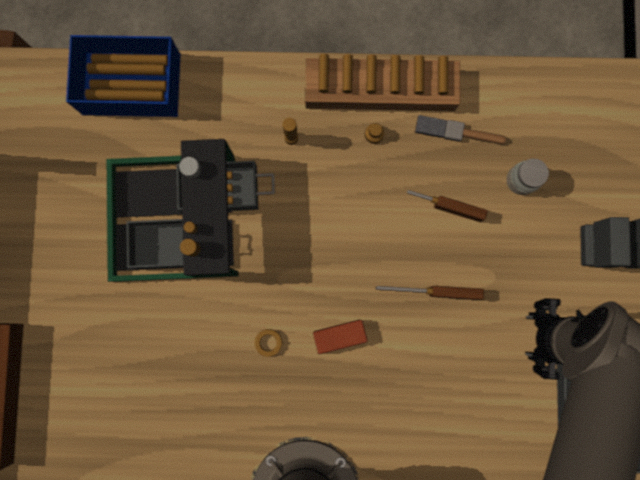

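The picture shows the spindle tray drawn out, with its loop at about (265,184). The empty tray hasn't moved, the rod lies flat at (376–485, 293), and the gripper is clear of everything.

```bash
python3 -c "
from station import bot
print(bot.hand_in())"
```

```text
the job is handed in; nothing more can be done
None
```

The job is handed in at about 14 s (no verdict came back): the spindle tray was drawn out to its stop, the rod was unhooked and laid flat on the open bench, and the empty tray stayed where it was.

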